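# Date the sample log at the bench dater

## Robot

A 6-joint arm with a two-finger parallel gripper is mounted at the origin on a cart in front of the work surface, level with it; the furniture and walls round the work are solid. World frame = base frame: x ahead of the robot, y to its left, z up, the work surface at z = 0. Lengths are in m, angles in rad, forces in N, time in s.
With the tool pointing down it reaches from about 0.325 to 0.9 m from the base axis. Payload 6.1 kg.
Tool frame: the origin (TCP) lies at the very end of the fingers, on their centre line; the grasp point (between the pads) lies manip.grasp_offset behind it (manip.grasp_offset is the distance from the TCP to the grasp point, in m); z points along the fingers, y is the line along which they close (so a half turn about z gives the same grasp; the last joint's range is limited). The gripper opens to 85 mm and grips with 20 to 120 N. Pads are 22 mm wide; open, the fingers measure 114 mm over their backs; the gripper's body (76 mm by 85 mm) begins 54 mm behind the grasp point. The pads swing forward as they close: fully open they stand 13 mm farther back than shut.
Start: joints at [-1.455, 0.22, 1.526, -0, 1.395, -0.126], TCP at [0.15, -0.607, 0.231] pointing down, gripper open.
Joint ranges: [-2.98, 2.98], [-0.91, 2.08], [0.09, 2.57], [-1.24, 4.39], [0.2, 2.65], [-2.68, 2.68]. Speed limits (rad/s): [2.57, 2.57, 3.01, 3.14, 3.14, 3.14].

## Interface

Orientations are given as a rotation vector (axis times angle).
In Python, from plant import manip gives the robot as it stands. Calls block until the motion is done:
- manip.movep(position, orientation): joint-space move of the TCP to a pose.
- manip.servo_line(position, frame=None, v=0.15): straight line of the TCP; frame=None keeps the orientation; v is the mean speed in m/s.
- manip.set_joints(angles): joint-space move.
- manip.command_gripper(opening): opening from 0.0 (shut) to 1.0 (fully open); the grip force is fixed at half the most; returns when the fingers have stopped.
- manip.sleep(seconds).
- manip.inverse_kinematics(position, orientation): joint angles nearest the present ones, or None.
- manip.snapshot(name): name is "side" or "top" or "wrist"; returns (picture, depth): 384x512x3 uint8, red, green, blue; 384x512 float32, m along the optical axis (not along the pixel's ray), 0 where there is no reading.
- manip.get_calibration(name): a dict with "fx", "fy", "cx", "cy" (pixels), "rvec" (rotation vector, rad) and "tvec" (3), from world to camera coordinates, as OpenCV has them. Camera axes: x right, y down, z forward; pixel columns grow to the right and rows downward; lengths in m; the calibration is good to about 2 mm. A picture is of the moment at which its call begins: read the wrist's pose just before it. get_calibration takes no time and is no camera call; for the wrist camera it gives the pose at the moment of the call.
A pose or a line that the arm cannot do raises manip.Unreachable and nothing moves.
- manip.close_job(): hands the job in; it is judged then, once.
Readings, each from a call of its own:
- manip.current_clock(): time.
- manip.current_joints(): joint angles.
- manip.current_qvel(): joint speeds.
- manip.current_effort(): joint torques, N m.
- manip.current_tcp_pos(): TCP position.
- manip.current_ee_rot(): TCP orientation.
- manip.current_ft_force(): force on the tool from outside, world axes, zero at the start.
- manip.current_moment(): the same for the moment, N m.
- manip.current_gripper_width(): opening from 0.0 (shut) to 1.0 (fully open).
- manip.current_grasp_force(): force on a finger pad.
Only numpy, scipy, OpenCV 4.12 (cv2) and the standard library are available. Lean on these libraries where they do the work, as an engineer would, in place of code of your own. Each camera call takes 0.05 s, during which the arm holds its last target. There are 200 camera calls.

## Task

Today is day five: with a fingertip, flick the left-hand thumbwheel of the bench dater forward (top edge away from you), click by click, until its five-dot face is on top. Also push the log book flat along the table, square and fully home against the dater's back stop, without lifting it. Only when both are done, press the round plunger all the way down so that the die prints on the page, and let it rise again; leave the right-hand wheel as it is and everything else where it stands.

Things in the scene. Friction and masses are not known exactly. Their poses are not given: they have to be found in the camera images.
- dater: bench date stamp, grey painted metal, fixed to the table. Origin on the table straight under the plunger; x points from its open front into its back stop, y to its left, z up. Its head (x +-42, y +-80, z 51 to 107 mm) overhangs the book. Out of the top stick two black thumbwheels, axles along y at x = 0, z = 104 mm: day wheel at y = +55, week wheel at y = -55 mm, the plunger between them
- day_wheel (a joint): turn of the left (day) wheel, rad; grows as its top is flicked away from the robot (dater's +x). It clicks every 0.8976 rad; day n (n dots) is on top at (n-1) x 0.8976, five dots at 3.590. About 2.5 N at a paddle takes it over the crest between clicks, then a sprung roller drops it into the next; it turns both ways and does not coast on. Starts at day 1, 2 or 3, rarely poised between
- day_axle (a point): middle of the day wheel on its axle, 104 mm up. Wheel: 20 mm wide, hub radius 20 mm, 7 radial paddles 3 mm thick reaching to radius 32 mm, and between them 7 hub faces with 1 to 7 white dots. At a click one face is on top, and the paddles next to it stand 25.7 deg to either side: tips 29 mm above the axle and 14 mm to either side along the dater's x
- week_rim (a point): point on the hub rim of the week wheel (right, 5 dotted faces and 5 paddles, else the same as the day wheel), 20 mm above its axle at the start; this wheel must stay in its click
- book_stop (a point): foot of the front face of the dater's back stop bar, at its middle (dater x = +45 mm, y = 0, on the table). The bar is 262 mm wide, 16 mm high. From its ends two 16 mm high side cheeks run forward, inner faces at y = +-117 mm, to x = -18 mm, then flared noses out to x = -43 mm
- plunger (a joint): how far the plunger is pressed, m: 0 up, the die meets the book at 0.012, stop at 0.015. Spring: about 2 N to start, 5 N at 12 mm, then the sprung die adds up to 6 N at the stop; it rises by itself
- plunger_top (a point): centre of the top of the plunger's round black knob (33 mm across), 149 mm above the table when up; moves straight down when pressed
- die: rubber printing die, 22 x 46 mm, under the plunger; origin at the centre of its printing face, 20 mm above the table when up
- log_book: spiral log book lying flat in front of and partly under the dater, loose, 0.17 kg, 8 mm thick. Origin mid-underside; its x (long side, solid from -104 to +104 mm) lies along the dater's y, its y points out of the dater to the robot: solid far edge at y = -74 mm, near edge, where it is pushed, at y = +72 mm. Home against the stop its origin is at x = -29 mm in the dater's frame
- sample_jar_1: sample jar with pale lid, 62 mm across, 75 mm high, left of the dater, origin under its middle; not to be disturbed
- sample_jar_2: sample jar with red lid, 62 mm across, 75 mm high, left of the dater nearer the robot, origin under its middle; not to be disturbed
- sample_jar_3: sample jar with pale lid, 62 mm across, 75 mm high, right of the dater, origin under its middle; not to be disturbed
- marker_pen: marker pen, 135 mm long, 16 mm thick, lying right of the log book, origin under its middle; not to be disturbed
- salt_shaker: salt shaker, 44 mm across, 90 mm high, at the right, origin under its middle; not to be disturbed
- kitchen_timer: kitchen timer, 66 mm across, 57 mm high, at the left, origin under its middle; not to be disturbed

How it is judged:
By the outcome, as a careful person would: the job done as asked, in the order asked, and still so for the second after the job is handed in, with the robot touching nothing.
It also fails if it takes over 66 s, if anything falls off the work surface, if the arm or the gripper's body presses on something with over 40 N, if the wrist force passes 120 N, or if a joint passes its speed limit or range.

## Working session

There is one attempt and no reset: what is moved stays moved. The work goes in short steps, each a Python script; the robot and the scene stay as the last script left them, time stands still between calls to the robot, and variables do not carry over. Pictures are saved under pics/ and viewed, at most 10 in all, crops included, and the job is handed in when it is done.

```bash
ls; mkdir -p pics; cat > h.py <<'E'
import numpy as np, cv2
from plant import manip
def snap(n,f):
    c=manip.get_calibration(n); im,d=manip.snapshot(n)
    cv2.imwrite(f'pics/{f}.png',im[:,:,::-1]); np.savez(f'pics/{f}.npz',im=im,d=d,**{k:np.array(c[k]) for k in c}); return im,d,c
def cloud(f):
    z=np.load(f'pics/{f}.npz'); d=z['d']; v,u=np.mgrid[:384,:512]
    P=np.stack([(u-z['cx'])/z['fx']*d,(v-z['cy'])/z['fy']*d,d],-1)
    R=cv2.Rodrigues(z['rvec'])[0]; W=(P-z['tvec'].ravel())@R; W[d==0]=np.nan
    return z['im'],W
def proj(f,X):
    z=np.load(f'pics/{f}.npz'); K=np.array([[z['fx'],0,z['cx']],[0,z['fy'],z['cy']],[0,0,1]],float)
    return cv2.projectPoints(np.array(X,float).reshape(-1,3),z['rvec'],z['tvec'],K,None)[0][:,0]
E
python3 - <<'E'
from h import *
snap('top','t0');snap('side','s0')
a=cv2.imread('pics/t0.png');b=cv2.imread('pics/s0.png')
cv2.imwrite('pics/both.png',cv2.resize(np.vstack([a,b]),None,fx=.78,fy=.78))
cv2.imwrite('pics/t0b.png',cv2.resize(a,(800,600)))
cv2.imwrite('pics/s0b.png',cv2.resize(b,(800,600)))
print(manip.current_clock(),manip.current_tcp_pos(),manip.current_ee_rot(),manip.grasp_offset)
for n in('top','side'):
    c=manip.get_calibration(n);R=cv2.Rodrigues(np.array(c['rvec']))[0];print(n,-R.T@np.array(c['tvec']).ravel(),R[2])
E
```

```text
pics
0.1 [ 0.1495991  -0.60627909  0.23031094] [-3.11693015e+00 -3.78686548e-01 -4.00204310e-05] 0.0187
top [0.25443715 0.00277294 1.43451636] [ 0.20867192  0.01062811 -0.97792795]
side [ 0.55953905 -1.03890489  0.85758573] [-0.01986361  0.81134635 -0.58422816]
```

View pics/t0b.png

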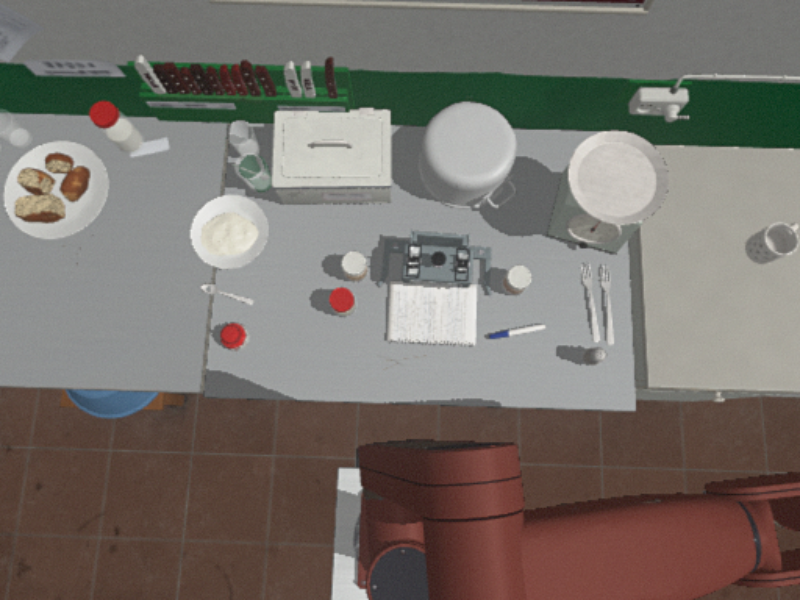

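View pics/s0b.png

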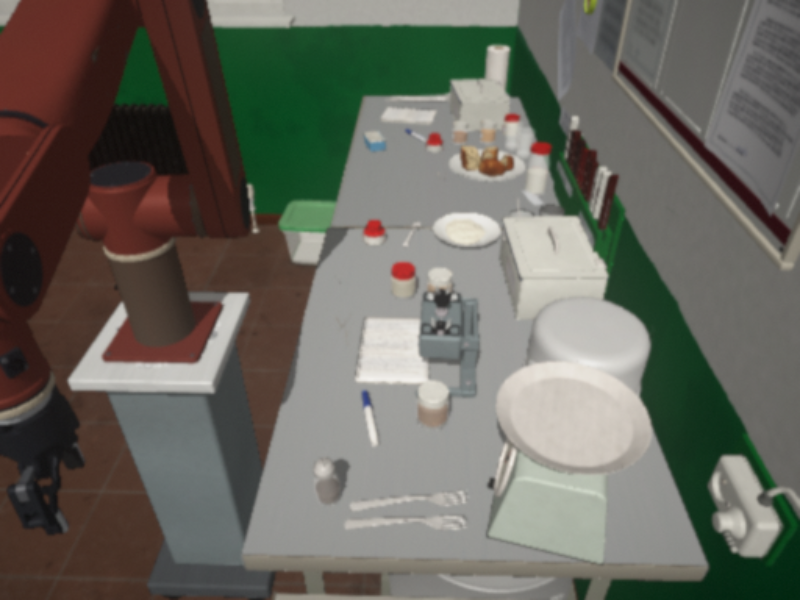

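The top view shows the dater knob at about (438,258) of 800x600, the day wheel at (413,260), the week wheel at (462,262) and the book centred near (432,315). The jars are at (354,265), (342,300) and (517,280), and the pen at (516,331).

```bash
python3 - <<'E'
from h import *
im,W=cloud('t0'); s=.64
def p(u,v): return W[int(v*s),int(u*s)].round(3)
for n,u,v in [('knob',438,258),('jar1',354,262),('jar2',342,297),('jar3',517,277),('bookNL',390,342),('bookNR',474,344),('penL',490,335),('penR',543,325),('pot',468,200)]: print(n,p(u,v))
# head top
r=(slice(int(225*s),int(300*s)),slice(int(380*s),int(500*s)))
w=W[r].reshape(-1,3); 
k=w[(w[:,2]>.14)&(w[:,2]<.16)]; print('knob',k.mean(0).round(4),len(k))
h=w[(w[:,2]>.100)&(w[:,2]<.112)]; rect=cv2.minAreaRect(h[:,:2].astype(np.float32)*1000); print('head',rect,len(h))
wh=w[(w[:,2]>.118)&(w[:,2]<.138)]; 
L=wh[wh[:,1]>k[:,1].mean()+.03];R_=wh[wh[:,1]<k[:,1].mean()-.03]; print('wheels',L.mean(0),len(L),R_.mean(0),len(R_))
r=(slice(int(285*s),int(350*s)),slice(int(375*s),int(490*s)))
b=W[r].reshape(-1,3);c=im[r].reshape(-1,3); b=b[(b[:,2]>.004)&(b[:,2]<.014)&(c.min(1)>150)]
print('book',cv2.minAreaRect(b[:,:2].astype(np.float32)*1000),b.mean(0),len(b))
E
```

```text
knob [ 0.61  -0.052  0.151]
jar1 [0.617 0.141 0.075]
jar2 [0.532 0.166 0.073]
jar3 [ 0.592 -0.237  0.075]
bookNL [0.443 0.053 0.002]
bookNR [ 0.441 -0.148  0.007]
penL [ 0.464 -0.184  0.014]
penR [ 0.49  -0.31   0.014]
pot [ 0.788 -0.126  0.044]
knob [ 0.6111 -0.0539  0.1472] 70
head ((627.7857055664062, -54.324951171875), (158.80206298828125, 116.033935546875), 87.04975128173828) 760
wheels [6.14771105e-01 5.44921541e-04 1.26011225e-01] 55 [ 0.61005071 -0.10760976  0.1245691 ] 62
book ((505.05224609375, -46.083648681640625), (155.98138427734375, 271.6488037109375), 1.7621574401855469) [ 0.50847083 -0.04800757  0.00872731] 1868
```

```bash
cat >> h.py <<'E'
def down(yaw): return np.array([np.cos(yaw/2),np.sin(yaw/2),0])*np.pi
E
python3 - <<'E'
from h import *
from scipy.spatial.transform import Rotation as Ro
c=manip.get_calibration('wrist');R=cv2.Rodrigues(np.array(c['rvec']))[0];C=-R.T@np.array(c['tvec']).ravel()
T=Ro.from_rotvec(manip.current_ee_rot()).as_matrix()
print('cam in tool',T.T@(C-manip.current_tcp_pos()),(R@T).round(2),c['fx'])
for y in (0,np.pi/2,-np.pi/2,np.pi): print(y,manip.inverse_kinematics([.47,-.05,.32],down(y)))
q=manip.inverse_kinematics([.47,-.05,.32],down(0))
manip.movep([.47,-.05,.32],down(0))
print(manip.current_clock(),manip.current_tcp_pos())
im,d,c=snap('wrist','w0'); cv2.imwrite('pics/w0b.png',cv2.resize(im[:,:,::-1],(800,600),interpolation=cv2.INTER_CUBIC))
E
```

```text
cam in tool [ 0.08237713 -0.00047282 -0.14107477] [[-0.    1.   -0.  ]
 [-0.95 -0.   -0.32]
 [-0.32  0.    0.95]] 342.39099598559864
0 [-2.73056198e-01 -1.97492389e-01  1.78363597e+00 -4.44089210e-16
  1.55544908e+00  1.29774013e+00]
1.5707963267948966 [-2.73056198e-01 -1.97492389e-01  1.78363597e+00 -4.44089210e-16
  1.55544908e+00 -2.73056198e-01]
-1.5707963267948966 None
3.141592653589793 [-0.2730562  -0.19749239  1.78363597  0.          1.55544908 -1.84385252]
2.4083 [ 0.47000533 -0.05063031  0.31983434]
```

View pics/w0b.png

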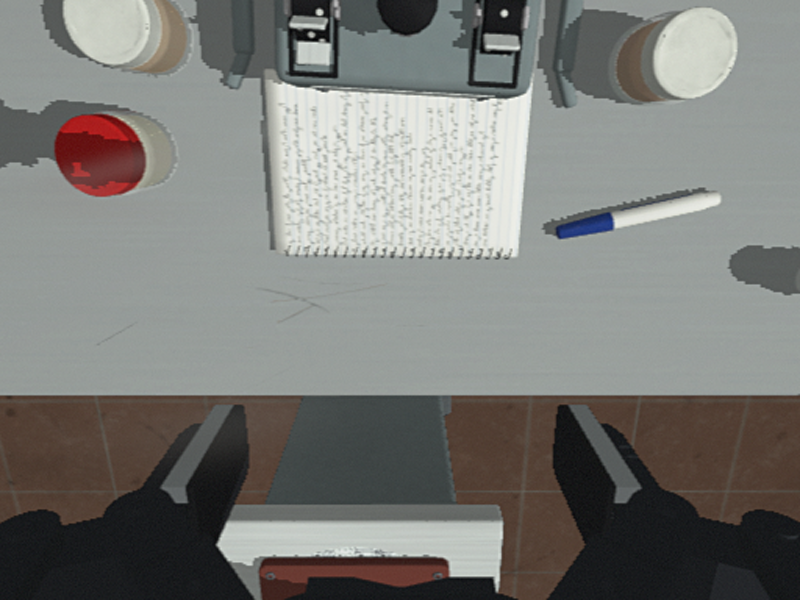

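The wrist view shows the day wheel at (312,35), the week wheel at (503,30), the knob at (408,10) and the book's near edge from (275,250) to (518,257). I need a view centred on the wheels.

```bash
python3 - <<'E'
from h import *
manip.movep([.61,-.05,.32],down(0))
print(manip.current_clock(),manip.current_tcp_pos())
im,d,c=snap('wrist','w1'); cv2.imwrite('pics/w1b.png',cv2.resize(im[:,:,::-1],(800,600),interpolation=cv2.INTER_CUBIC))
im,W=cloud('w1'); w=W.reshape(-1,3); w=w[~np.isnan(w[:,0])]
n=lambda m:w[m]
k=n((w[:,2]>.144)&(w[:,2]<.155)&(abs(w[:,0]-.61)<.04)&(abs(w[:,1]+.054)<.04)); print('knob',k.mean(0),np.ptp(k,0),len(k))
h=n((w[:,2]>.103)&(w[:,2]<.110)&(abs(w[:,0]-.61)<.08)&(abs(w[:,1]+.054)<.1)); print('head',cv2.minAreaRect(h[:,:2].astype(np.float32)*1000))
b=n((w[:,2]>.005)&(w[:,2]<.011)&(w[:,0]<.56)&(abs(w[:,1]+.05)<.15)); print('book',cv2.minAreaRect(b[:,:2].astype(np.float32)*1000))
for s in(1,-1):
    q=n((w[:,2]>.118)&(w[:,2]<.139)&(abs(w[:,0]-.61)<.04)&(abs(w[:,1]+.054-s*.055)<.02)); print('wheel',q.mean(0),np.median(q,0),len(q))
x=n((w[:,2]>.012)&(w[:,2]<.019)&(abs(w[:,0]-.60)<.09)&(abs(w[:,1]+.05)<.16));
for s in(1,-1):
    q=x[(x[:,0]<.65)&(s*(x[:,1]+.054)>.1)]; print('cheek',q.min(0),q.max(0),q.mean(0))
E
```

```text
3.075 [ 0.60984047 -0.05037237  0.3189339 ]
knob [ 0.61359855 -0.0541894   0.14568049] [0.03029836 0.03041704 0.00478303] 787
head ((613.2627563476562, -54.331321716308594), (156.4285430908203, 80.62721252441406), 87.01661682128906)
book ((495.43157958984375, -70.79440307617188), (260.179931640625, 117.90902709960938), 87.39295959472656)
wheel [ 6.15093872e-01 -1.59590601e-04  1.24685913e-01] [ 6.14701029e-01 -2.03045174e-04  1.22654288e-01] 614
wheel [ 0.60924826 -0.10852645  0.12303861] [ 0.60936625 -0.10849775  0.12207437] 763
cheek [0.58523864 0.06124502 0.01205333] [0.64970889 0.10991302 0.01881956] [0.62634712 0.06968606 0.01420683]
cheek [ 0.57117373 -0.18703701  0.01201001] [ 0.64959894 -0.17072563  0.01694352] [ 0.62030847 -0.17841145  0.01427241]
```

View pics/w1b.png

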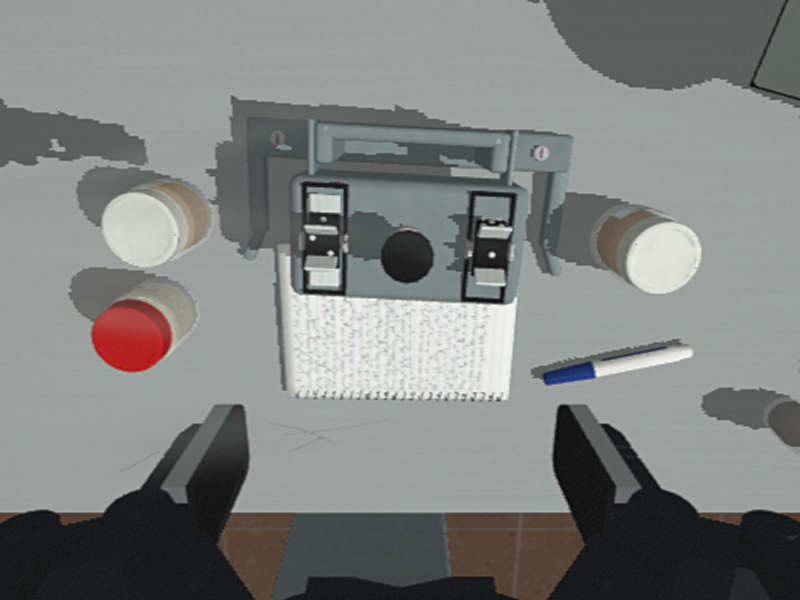

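```bash
python3 - <<'E'
from h import *
im,W=cloud('w1')
c=im[110:200,185:345][:,:,::-1]; cv2.imwrite('pics/w1c.png',cv2.resize(c,(800,450),interpolation=cv2.INTER_CUBIC))
z=np.load('pics/w1.npz');R=cv2.Rodrigues(z['rvec'])[0];C=-R.T@z['tvec'].ravel()
for u,v in [(290,394),(508,400),(279,246),(516,300),(289,300)]:
    r=R.T@np.array([(u*.64-z['cx'])/z['fx'],(v*.64-z['cy'])/z['fy'],1]); print(u,v,(C+r*((.008-C[2])/r[2])).round(4))
E
```

```text
290 394 [0.446  0.0546 0.008 ]
508 400 [ 0.4394 -0.1525  0.008 ]
279 246 [0.5891 0.0545 0.008 ]
516 300 [ 0.5399 -0.1532  0.008 ]
289 300 [0.54   0.0492 0.008 ]
```

View pics/w1c.png

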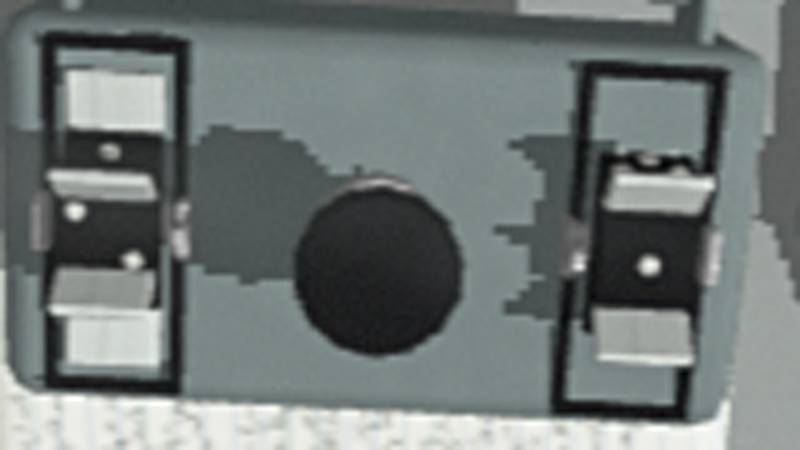

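The crop shows a two-dot face on top of the day wheel, with the one-dot face behind it, so it stands at day 2 and needs three flicks. The week wheel has a one-dot face on top. Next I measure the paddles and fingertips from the depth images.

```bash
cat >> h.py <<'E'
from scipy.spatial.transform import Rotation as Ro
YAW=np.radians(-3.0); O=np.array([.6135,-.0543])
X=np.array([np.cos(YAW),np.sin(YAW)]);Y=np.array([-X[1],X[0]])
def D(x,y,z): return np.array([*(O+x*X+y*Y),z])
def toD(W):
    d=W[...,:2]-O; return np.stack([d@X,d@Y,W[...,2]],-1)
def paddles(f,y0=.055):
    im,W=cloud(f); w=toD(W.reshape(-1,3)); w=w[(abs(w[:,1]-y0)<.008)&(w[:,2]>.115)&(w[:,2]<.14)&(abs(w[:,0])<.04)]
    for lo in np.arange(-.036,.036,.003):
        q=w[(w[:,0]>=lo)&(w[:,0]<lo+.003)]
        if len(q): print(f'{lo*1e3:.0f}:{q[:,2].max()*1e3:.0f}',end=' ')
    print()
def fingers(f):
    T=Ro.from_rotvec(manip.current_ee_rot()).as_matrix();p=manip.current_tcp_pos()
    im,d,c=snap('wrist',f); _,W=cloud(f); t=((W-p)@T).reshape(-1,3); t=t[(t[:,2]>-.06)&(t[:,2]<.02)&(abs(t[:,0])<.03)&(abs(t[:,1])<.075)]
    for s in(1,-1):
        q=t[s*t[:,1]>0]; tip=q[q[:,2]>q[:,2].max()-.008]; print('finger',s,'zmax',q[:,2].max().round(4),'tip x',tip[:,0].min().round(4),tip[:,0].max().round(4),'y',tip[:,1].min().round(4),tip[:,1].max().round(4))
E
python3 - <<'E'
from h import *
paddles('w1');paddles('w1',-.055)
fingers('f1')
manip.command_gripper(.5); print(manip.current_gripper_width())
fingers('f5')
print(manip.current_clock(), manip.inverse_kinematics(D(-.06,.055,.2),down(YAW+np.pi/2)))
E
```

```text
-18:130 -15:132 -12:131 -9:125 -6:123 -3:124 0:124 3:124 6:125 9:131 12:134 15:117 
-21:129 -18:130 -15:126 -12:122 -9:122 -6:123 -3:124 0:125 3:123 6:123 9:122 12:126 15:130 18:129 
finger 1 zmax -0.0113 tip x -0.0114 0.0118 y 0.0418 0.0542
finger -1 zmax -0.0112 tip x -0.0113 0.0119 y -0.0546 -0.0426
0.5015895242130193
finger 1 zmax 0.0005 tip x -0.0112 0.0117 y 0.0209 0.033
finger -1 zmax -0.0001 tip x -0.011 0.0116 y -0.0334 -0.0214
3.7167 [-1.34955079e-01  8.17262026e-02  1.74129627e+00 -4.44089210e-16
  1.31857019e+00 -8.25952014e-02]
```

```bash
cat >> h.py <<'E'
def flick():
    T=lambda xf,z: D(xf-.0335,.055,z)
    manip.servo_line(T(-.030,.165)); manip.servo_line(T(-.030,.130),v=.1)
    for xf in(-.014,-.006,.0,.007):
        manip.servo_line(T(xf,.130),v=.04); print(xf,manip.current_ft_force().round(1),manip.current_tcp_pos().round(4))
    manip.servo_line(T(.006,.165),v=.1)
def look(f):
    manip.movep([.60,-.02,.32],down(0)); im,d,c=snap('wrist',f); paddles(f); paddles(f,-.055)
    cv2.imwrite(f'pics/{f}b.png',cv2.resize(im[:,:,::-1],(800,600),interpolation=cv2.INTER_CUBIC))
    u,v=proj(f,D(0,0,.12))[0].astype(int); c=im[max(v-55,0):v+55,u-80:u+80,::-1]; cv2.imwrite(f'pics/{f}c.png',cv2.resize(c,None,fx=5,fy=5,interpolation=cv2.INTER_CUBIC))
E
python3 - <<'E'
from h import *
manip.movep(D(-.065,.055,.2),down(YAW+np.pi/2)); print(manip.current_ft_force())
for i in range(3): flick()
look('w2'); print(manip.current_clock())
E
```

```text
[ 0.02526221 -0.04273896 -0.87264716]
-0.014 [-0.4 -0.5  0.7] [0.5691 0.0031 0.13  ]
-0.006 [-1.1  0.7  1.3] [0.5769 0.0027 0.1299]
0.0 [-0.6 -0.4  0.2] [0.5834 0.0023 0.13  ]
0.007 [-0.1 -0.2  0. ] [0.5903 0.0019 0.1301]
-0.014 [-0.3 -0.6 -0.5] [0.5691 0.0031 0.13  ]
-0.006 [-2.9 -0.4  1.8] [0.5769 0.0027 0.1299]
0.0 [-0.6 -0.6  0.6] [0.5834 0.0023 0.13  ]
0.007 [-1.  -0.1 -0.2] [0.5903 0.0019 0.13  ]
-0.014 [-0.9 -0.1  0.6] [0.5691 0.0031 0.13  ]
-0.006 [-1.4  1.   1.2] [0.5769 0.0027 0.1299]
0.0 [-0.5 -0.2 -0.4] [0.5834 0.0023 0.13  ]
0.007 [-0.8 -0.2  0.3] [0.5903 0.0019 0.1301]
-18:130 -15:133 -12:132 -9:124 -6:123 -3:124 0:124 3:124 6:126 9:132 12:133 15:116 
-21:130 -18:130 -15:126 -12:122 -9:123 -6:123 -3:125 0:124 3:123 6:122 9:123 12:127 15:130 18:129 
15.1417
```

View pics/w2c.png

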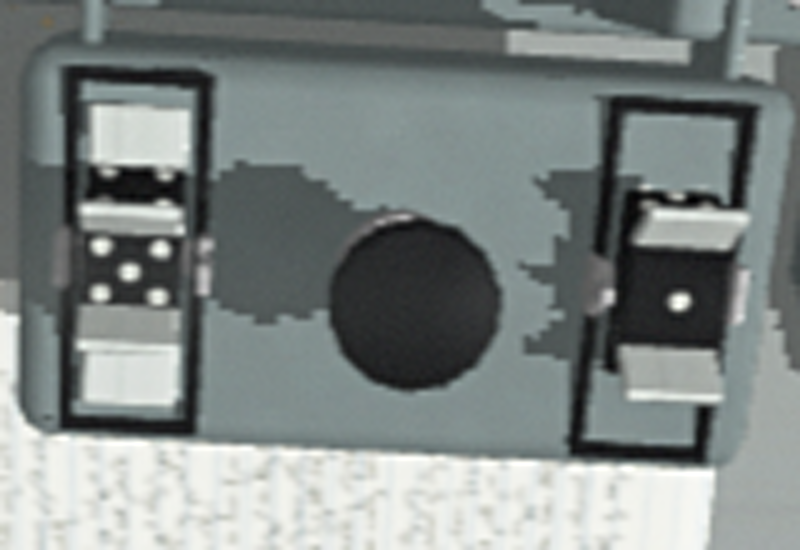

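The day wheel now shows five dots on top, at (128,270) in the crop, and the week wheel still shows one. Next I push the book with the open fingers, the camera facing the robot.

```bash
python3 - <<'E'
from h import *
r=down(YAW+np.pi)
T=lambda xf,z: D(xf-.0117,-.002,z)
print(manip.inverse_kinematics(T(-.20,.15),r))
manip.movep(T(-.20,.15),r); manip.command_gripper(1.0)
manip.servo_line(T(-.20,.01),v=.12); manip.servo_line(T(-.20,-.0075),v=.03); print(manip.current_ft_force().round(1),manip.current_tcp_pos())
f0=manip.current_ft_force()
manip.servo_line(T(-.115,-.0075),v=.05); print(manip.current_ft_force().round(1))
for xf in np.arange(-.112,-.095,.0015):
    manip.servo_line(T(xf,-.0075),v=.02); manip.sleep(.05); f=manip.current_ft_force()-f0
    print((xf*1e3).round(1),f.round(1),(manip.current_moment()).round(2))
    if -(f[:2]@X)>8: break
print(manip.current_clock(),toD(manip.current_tcp_pos()))
E
```

```text
[-0.30756307 -0.25852082  2.1554719   0.          1.24464157 -1.82599952]
[ 0.8 -0.4  0.3] [ 0.40194625 -0.04520256 -0.00758001]
[-1.6  0.3  0.8]
-112.0 [-1.3  0.6  0.3] [ 0.04 -0.    0.01]
-110.5 [-2.1  0.6  2. ] [ 0.07  0.17 -0.02]
-109.0 [-2.3  1.2  2.5] [ 0.01  0.22 -0.02]
-107.5 [-2.7  1.2  0.1] [-0.    0.2  -0.05]
-106.0 [-1.9  0.7  2.2] [ 0.02  0.17 -0.01]
-104.5 [-1.6  0.4  1.9] [ 0.14  0.19 -0.01]
-103.0 [-2.5  0.7  2.2] [0.05 0.21 0.01]
-101.5 [-1.4 -0.2  2. ] [0.   0.23 0.02]
-100.0 [-3.4  0.9  2.7] [0.08 0.35 0.01]
-98.5 [-7.   1.7  7.3] [ 0.03  1.04 -0.08]
-97.0 [-13.2   1.3  12.3] [-0.    1.85 -0.07]
25.6167 [-0.11132774 -0.00178207 -0.00783464]
```

```bash
python3 - <<'E'
from h import *
T=lambda xf,z: D(xf-.0117,-.002,z)
manip.servo_line(T(-.13,-.0075),v=.06); manip.servo_line(T(-.14,.2),v=.2)
look('w3'); print(manip.current_clock())
_,W=cloud('w3'); im,_=cloud('w3'); w=toD(W.reshape(-1,3)); b=w[(w[:,2]>.005)&(w[:,2]<.012)&(w[:,0]<-.05)&(w[:,0]>-.13)]
for y0 in np.arange(-.1,.101,.02):
    q=b[abs(b[:,1]-y0)<.004]; print((y0*1e3).round(),(q[:,0].min()*1e3).round(1) if len(q) else None)
for x0 in(-.09,-.07,-.055):
    q=b[abs(b[:,0]-x0)<.004]; print(x0,q[:,1].min(),q[:,1].max())
E
```

```text
-18:131 -15:133 -12:131 -9:124 -6:123 -3:124 0:124 3:123 6:126 9:132 12:133 15:116 
-21:129 -18:130 -15:126 -12:122 -9:123 -6:123 -3:125 0:124 3:124 6:122 9:123 12:127 15:130 18:130 
30.25
-100.0 -104.6
-80.0 -101.7
-60.0 -104.7
-40.0 -104.4
-20.0 -103.1
0.0 -104.8
20.0 -104.2
40.0 -103.1
60.0 -102.1
80.0 -104.3
100.0 -102.8
-0.09 -0.10694357960895283 0.18525952418067596
-0.07 -0.10580751158032912 0.22802158050426352
-0.055 0.09064050030601097 0.10322715323255255
```

View pics/w3b.png

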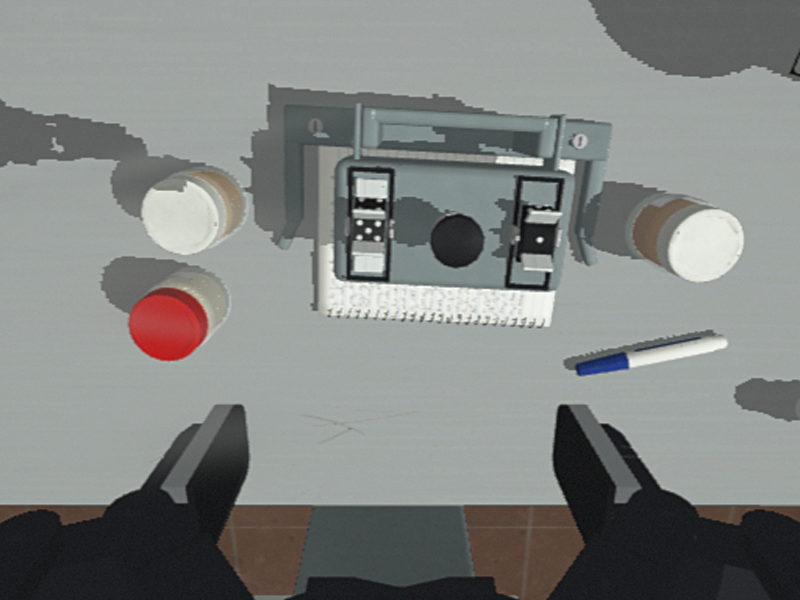

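The book's far edge lies along the stop bar at about (330–575,148), it is square, and the jars and pen have not moved. Now the plunger.

```bash
python3 - <<'E'
from h import *
manip.movep(D(0,0,.22),down(YAW)); manip.command_gripper(0.0); f0=manip.current_ft_force()
manip.servo_line(D(0,0,.155),v=.1)
for z in(.147,.143,.139,.137,.136,.135,.134,.133,.132,.131,.130,.129):
    manip.servo_line(D(0,0,z),v=.03); manip.sleep(.08); f=manip.current_ft_force()-f0; print(z,manip.current_tcp_pos()[2].round(4),f.round(1))
    if f[2]>22: break
manip.sleep(.3)
manip.servo_line(D(0,0,.155),v=.04); manip.servo_line(D(0,0,.25),v=.15)
print(manip.current_ft_force()-f0,manip.current_clock())
E
```

```text
0.147 0.1475 [0.4 1.1 2.9]
0.143 0.1432 [1.4 0.3 3.4]
0.139 0.1391 [0.8 0.9 3.5]
0.137 0.1372 [ 0.1 -0.4  4.5]
0.136 0.1365 [-0.4 -0.3  7. ]
0.135 0.1358 [-0.4  0.2  7.3]
0.134 0.135 [-0.6  0.   7.8]
0.133 0.1343 [-1.4  0.  10.1]
0.132 0.1335 [-2.1 -0.6 10.8]
0.131 0.1333 [-5.2 -0.  15.7]
0.13 0.1332 [-7.   1.1 20.6]
0.129 0.1331 [-10.4   1.9  24.7]
[ 0.20072963  0.04401335 -0.45473305] 38.4417
```

```bash
python3 - <<'E'
from h import *
look('w4'); _,W=cloud('w4'); w=toD(W.reshape(-1,3))
k=w[(np.hypot(w[:,0],w[:,1])<.012)&(w[:,2]>.12)]; print('knob z',np.median(k[:,2]))
b=w[(w[:,2]>.005)&(w[:,2]<.012)&(w[:,0]<-.05)&(w[:,0]>-.13)]
print([(b[abs(b[:,1]-y)<.01][:,0].min()*1e3).round(1) for y in(-.09,-.04,.04,.09)],manip.current_clock())
E
```

```text
-18:131 -15:133 -12:131 -9:127 -6:124 -3:124 0:124 3:124 6:126 9:131 12:133 15:117 
-21:130 -18:131 -15:127 -12:122 -9:123 -6:123 -3:124 0:125 3:123 6:122 9:123 12:127 15:130 18:129 
knob z 0.3843080386686817
[np.float64(-104.2), np.float64(-104.8), np.float64(-105.2), np.float64(-103.8)] 38.9083
```

View pics/w4c.png

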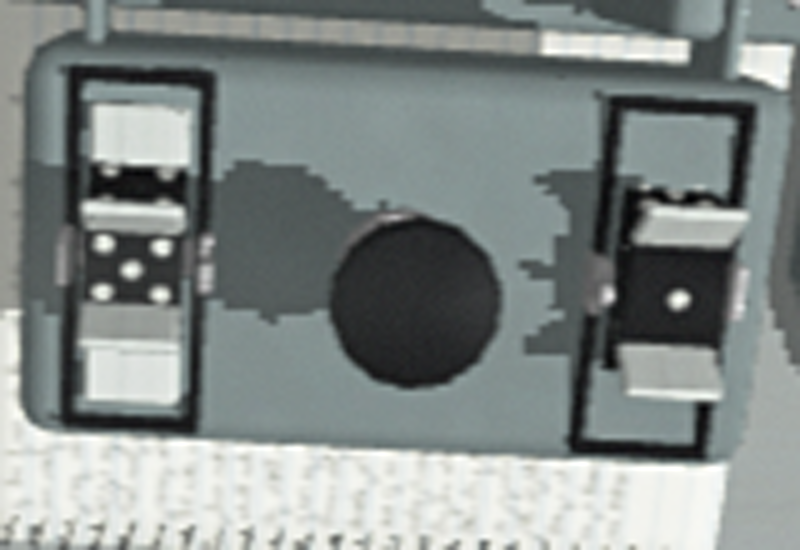

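The five-dot face is on top, the week wheel is unchanged, the book is home and the knob is the same size as before, so it is up again.

```bash
python3 -c "
from plant import manip
print(manip.close_job())"
```

```text
the job is handed in; nothing more can be done
None
```

The job is handed in, at about 39 s on the robot's clock: the day wheel shows five dots, the book is square and home against the back stop, and the plunger was then pressed to its stop and has risen again; I did not look at the print itself.

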